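Secure the lenses and present the hidden filter plate

TASK

At the microscope's filter station, first take the keeper bar off the white cover by swinging it by its red pin, over the back of the station, until it clicks fully shut in its detent above the two lenses. Then lift the white cover by its black fin, leave it standing fully open, draw the filter plate straight up out of its slot by the orange tab, and finish while still holding the plate upright and still in the gripper, its lower edge about 10 cm above the centre of the round white light pad. Keep the bar shut and leave everything else where it is.

Things in the scene. Friction and masses are not known exactly. Their poses are not given: they have to be found in the camera images.
- kit: filter station, fixed, yaw varies: aluminium base 200 x 280 x 15 mm. Origin: centre of its underside; x away from the robot at yaw 0, y left, z up. Right half (-y): grey housing 110 x 110 mm centred at y -70, flat deck at z 60, hidden under the white cover. Left half: blue tray with two lenses at x -20, y 38 and 76. Pivot post of the bar at x -20, y 0; black detent post at x -18, y 110, top z 95
- bar (a joint): angle (rad) of the keeper bar, a round steel bar 10 mm thick, 122 mm long. 0 = fully shut, pointing to the station's +y above the lenses; 1.57 = pointing to its +x (back); 2.85 = limit, across the white cover. Closing is counterclockwise seen from above. Stays where left, under 1 N at the pin; at about 0.14 it meets a sprung brass nub (2 N to pass) that then keeps it shut (below 0.05)
- bar_pin (a point): top centre of the upright red grip pin near the bar's free end: 14 mm diameter, standing 32 mm clear above the bar, 104 mm from the pivot axis, its top 149 mm above the table
- bar_pivot (a point): point on the bar's upright pivot axis, at the bar's mid height (108 mm above the table). The shut bar lies against a black stop on the robot's side of the detent post, 113 mm high
- flap (a joint): angle of the white cover (rad): 0 = shut, grows as its robot-side edge is lifted up and away from the robot, 1.57 = upright, stop at 1.85 = fully open. Stiff friction hinge: it stays where left, lifting takes about 1.5 to 2 N at the fin
- flap_fin (a point): top centre of the black fin on the cover: 24 long (station x), 10 thick (station y), 33 mm tall, to pinch across its thickness; turns with the cover. Shut: its top is 132 mm above the table, 88 mm on the robot's side of the hinge and 72 mm above it. The cover is a hollow hood 105 (x) x 110 (y) mm, walls 4 mm, its top at 99 mm when shut
- flap_hinge (a point): middle of the cover's hinge line, at the far edge of the housing at deck height (60 mm); the line runs along the station's y
- plate: loose filter plate, black, 64 (x) x 8 (y) x 42 (z) mm, about 60 g, round green window, orange tab on top; stands upright in a 68 x 12 mm slot in the housing under the cover (station x -5, y -70, slot floor z 20), 40 mm deep in it with 2 mm of play. Origin: centre of its lower edge; z up along the plate, y across its thickness; yaw as the station's at the start
- plate_tab (a point): top centre of the plate's orange tab, 70 mm above the plate's lower edge: tab 30 long (plate x) x 10 thick (plate y) x 28 mm tall, to be pinched across its thickness
- pad: round light pad, fixed to the table: black disc 100 mm across with a white centre 84 mm across, 10 mm high. Origin: centre of its underside. It stands to the left or to the right of the station
- tipbox: loose bystander: box of pipette tips, blue with clear top, 80 x 110 x 62 mm, origin: centre of its underside; on the other side of the station from the pad
- lens_a: loose bystander: brass objective lens, 30 mm diameter, 60 mm tall, upright in one of the tray's two 34 mm pockets (rim z 60 mm), its top at 95 mm; origin: centre of its underside
- lens_b: loose bystander: steel objective lens, same size, in the other pocket; origin: centre of its underside
- oil: loose bystander: amber bottle, 36 mm diameter, 75 mm tall, origin: centre of its underside
- dish: loose bystander: glass dish 86 mm across, 16 mm tall, origin: centre of its underside
- beaker: loose bystander: glass beaker 70 mm across, 85 mm tall, origin: centre of its underside
- driver: loose bystander: screwdriver lying on the table, yellow handle, origin on its underside
Not all that is in view belongs to the job. Leave any turquoise look-alike of the pad alone.

How it is judged:
By the outcome, as a careful person would: the job done as asked, in the order asked, and still so for the second after the job is handed in, while the arm keeps its last pose, push and grip.
It also fails if it takes over 72 s, if anything falls off the work surface, if the arm or the gripper's body presses on something with over 40 N, if the wrist force passes 120 N, or if a joint passes its speed limit or range.

ROBOT

A 6-joint arm with a two-finger parallel gripper is mounted at the origin on the work surface. World frame = base frame: x ahead of the robot, y to its left, z up, the work surface at z = 0. Lengths are in mm, angles in rad, forces in N, time in s.
With the tool pointing down it reaches from about 350 to 975 mm from the base axis. Payload 7.1 kg.
Tool frame: the origin (TCP) lies on the centre line of the jaws, within the pads' length; the fingertips stand 8 mm ahead of it and the grasp point (between the pads) lies 11 mm behind it; x points along the fingers, z is the direction in which the jaws open and shut, and the axes are right-handed (so a half turn about x gives the same grasp; the last joint's range is limited). The gripper opens to 88 mm and grips with 3 to 60 N. Pads are 20 mm wide; open, the fingers measure 115 mm over their backs; the gripper's body (75 mm by 178 mm) begins 61 mm behind the grasp point.
Start: joints at [-1.279, 0.423, 1.63, -0, 1.089, -0.019], TCP at [191.155, -595.033, 230.675] pointing down, gripper open.
Joint ranges: [-3, 3], [-0.9, 2.11], [0.09, 2.58], [-1.31, 4.45], [0.11, 2.69], [-2.54, 2.54]. Speed limits (rad/s): [2.39, 2.39, 3.01, 3.14, 3.14, 3.14].

INTERFACE

Orientations are given as a rotation vector (axis times angle).
In Python, from workcell import status, get_image, camera_params, close_job gives the robot as it stands. The module is installed in compiled form; this text tells all that it offers.
- The arm moves only by the tool apply_moves, never from a script. Its argument "increments" is a list of rows, each a list of 7 numbers: the closure in counts, from 0 (fully open) to 255 (shut), then the shift along the tool's x, y, z in mm, then the turn, a rotation vector about the tool's x, y, z in degrees. A call has exactly 8 rows; each row shifts and turns the commanded pose from where the row before left it, along the tool's axes as they then stand; what a row does not reach is not made up. A row lasts 1/8 s, in which the tool goes at most 62.5 mm and 10.7 degrees, less where a joint would pass 70% of its speed; a pose out of reach is approached as far as the arm can. A call with a gripper value outside its range is refused whole. The fingers move at their own pace and stop on an object; the grip force is fixed at half the most. Time passes only in rows, so rows that do not move let the fingers close, or fill a call up. It gives the time, the measured TCP pose, the force and the opening at its end, in the units of the state.
- status.get_obs(): the state, without advancing time (a new reading comes with each control period).
- get_image(name): name is "scene" or "side" or "wrist"; returns the picture (420x560x3 uint8, red, green, blue); there is no depth.
- camera_params(name): a dict with "camera_matrix" (3x3 intrinsics, pixels), "D" ([k1, k2, p1, p2, k3] as OpenCV has them; the pictures are not rectified), "rvec" (rotation vector, rad) and "tvec" (3), from world to camera coordinates, as OpenCV has them; the wrist camera has in their place "T_tool_cam" (4x4, takes a point from camera to tool coordinates, whose origin is the TCP and whose axes are the tool frame's). Camera axes: x right, y down, z forward; pixel columns grow to the right and rows downward; lengths in mm; the calibration is good to about 2 mm. A picture is of the moment at which its call begins: read the wrist's pose just before it. camera_params takes no time and is no camera call.
- close_job(): hands the job in, once; it reports no verdict.
The state is a dict: "t": time; "qpos": joint angles; "qvel": joint speeds; "joint_torque": joint torques, N m; "ee_pos": TCP position; "orientation": TCP orientation; "ft_force": force on the tool from outside, world axes, zero at the start; "moment": the same for the moment, N m; "width": finger opening in mm.
Only numpy, scipy, OpenCV 4.12 (cv2) and the standard library are available. Lean on these libraries where they do the work, as an engineer would, in place of code of your own. Each camera call takes 0.05 s, during which the arm holds its last target.

## Working session

There is one attempt and no reset: what is moved stays moved. The work goes in short steps, Python scripts to look and compute and a tool call to move; the robot and the scene stay as the last step left them, time stands still between calls to the robot, and variables do not carry over. Pictures are saved under pics/ and viewed, and the job is handed in when it is done.

Besides the shell and the picture viewer there is one more tool, called after "Request:" as name(argument=value, ...), one argument or row to a line, values as JSON. apply_moves: Moves the arm, as the interface text tells. Its arguments: {"type":"object","properties":{"increments":{"type":"array"}},"required":["increments"]}

```bash
mkdir -p pics; ls
python3 - <<'E'
from workcell import status,get_image,camera_params
import cv2
print(status.get_obs())
for n in ["scene","side","wrist"]:
    print(n,camera_params(n))
    cv2.imwrite(f"pics/{n}0.png",cv2.cvtColor(get_image(n),cv2.COLOR_RGB2BGR))
E
```

```text
pics
{'t': 0.0, 'qpos': array([-1.27901107e+00,  4.23803639e-01,  1.63068227e+00, -4.79473519e-05,
        1.08858541e+00, -1.89656665e-02]), 'qvel': array([ 0.00161777, -0.00057575, -0.00078132, -0.00049079, -0.00035875,
        0.0002067 ]), 'joint_torque': array([ 4.46161421e-04, -5.44629407e+01, -2.73673546e+01,  6.42052386e-02,
        2.28650233e-02, -1.06412872e-04]), 'ee_pos': array([ 190.98720404, -594.54170123,  229.92794557]), 'orientation': array([ 0.97817258,  1.34157706, -0.97674602]), 'ft_force': array([ 0.17541542, -0.71556402, -0.67533391]), 'moment': array([ 0.01035043, -0.03169981,  0.00555515]), 'width': 87.84686542420302}
scene {'camera_matrix': array([[380.50072629,   0.        , 290.52254435],
       [  0.        , 380.50072629, 204.53274354],
       [  0.        ,   0.        ,   1.        ]]), 'D': array([-0.08952081,  0.        ,  0.        ,  0.        ,  0.        ]), 'rvec': array([ 0.95609968,  2.29598817, -1.23672103]), 'tvec': array([ 465.40879549, -111.38178989, 1308.84097276])}
side {'camera_matrix': array([[423.70805549,   0.        , 274.3263657 ],
[... 210 characters left out ...]
, -0.28489159,  0.1151986 ]), 'tvec': array([-559.12279814,  144.21155204, 1054.09835726])}
wrist {'camera_matrix': array([[317.98686618,   0.        , 283.72342193],
       [  0.        , 317.98686618, 205.57047959],
       [  0.        ,   0.        ,   1.        ]]), 'D': array([-0.0037259,  0.       ,  0.       ,  0.       ,  0.       ]), 'T_tool_cam': array([[ 4.02706245e-04, -2.85354495e-01,  9.58421958e-01,
        -1.53793078e+02],
       [ 1.41399732e-03, -9.58420915e-01, -2.85354779e-01,
         7.88841654e+01],
       [ 9.99998919e-01,  1.47012023e-03,  1.75284034e-05,
         1.28519712e-01],
       [ 0.00000000e+00,  0.00000000e+00,  0.00000000e+00,
         1.00000000e+00]])}
```

View pics/scene0.png

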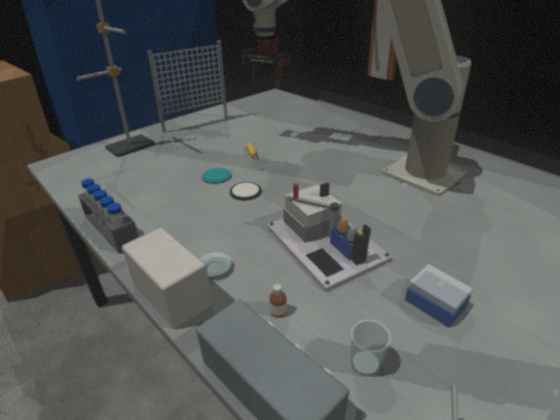

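View pics/side0.png

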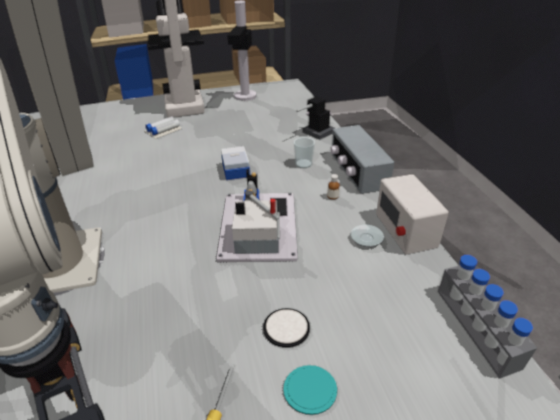

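View pics/wrist0.png

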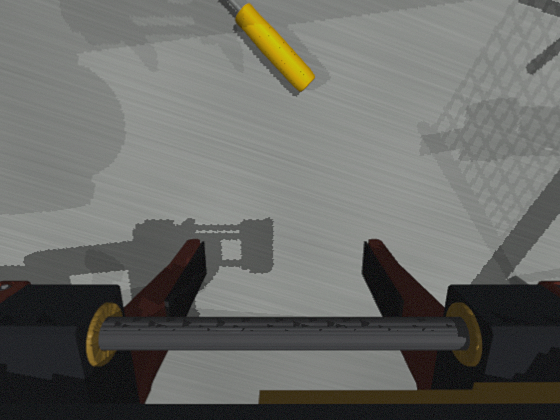

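The scene view shows the station around (325,230), the pad at (246,190), the turquoise decoy at (217,175) and the red pin at (296,189). In the side view the station is at (258,225) and the pad at (287,326). I'll zoom in next.

```bash
cat > h.py <<'E'
import numpy as np,cv2
from workcell import status,get_image,camera_params
from scipy.spatial.transform import Rotation as R
def obs(): return status.get_obs()
def pose(o): return np.array(o['ee_pos']),R.from_rotvec(o['orientation']).as_matrix()
def cam(n,o=None):
    c=camera_params(n);K=c['camera_matrix'];D=c['D']
    if n=='wrist':
        p,Rt=pose(o);T=np.array(c['T_tool_cam']);Rw=Rt@T[:3,:3];C=p+Rt@T[:3,3]
    else:
        Rm=cv2.Rodrigues(c['rvec'])[0];Rw=Rm.T;C=-Rm.T@c['tvec']
    return K,D,Rw,C
def ray(cm,uv):
    K,D,Rw,C=cm
    x=cv2.undistortPoints(np.array([[uv]],float),K,D)[0,0]
    d=Rw@np.array([x[0],x[1],1]);return C,d/np.linalg.norm(d)
def plane(cm,uv,z):
    C,d=ray(cm,uv);return C+d*(z-C[2])/d[2]
def tri(*rs):
    A=np.zeros((3,3));b=np.zeros(3)
    for C,d in rs:
        P=np.eye(3)-np.outer(d,d);A+=P;b+=P@C
    X=np.linalg.solve(A,b);return X,[np.linalg.norm((np.eye(3)-np.outer(d,d))@(X-C)) for C,d in rs]
def proj(cm,X):
    K,D,Rw,C=cm
    return cv2.projectPoints(np.array(X,float).reshape(-1,1,3),cv2.Rodrigues(Rw.T)[0],-Rw.T@C,K,D)[0][:,0]
def grab(n,name):
    o=obs();im=cv2.cvtColor(get_image(n),cv2.COLOR_RGB2BGR);cv2.imwrite(f"pics/{name}.png",im);return o,im
def zoom(im,x0,y0,w,h,f,name):
    cv2.imwrite(f"pics/{name}.png",cv2.resize(im[y0:y0+h,x0:x0+w],None,fx=f,fy=f,interpolation=cv2.INTER_CUBIC))
E
python3 - <<'E'
from h import *
a=cv2.imread('pics/scene0.png');b=cv2.imread('pics/side0.png')
zoom(a,260,170,140,120,5,'scene0z');zoom(b,205,165,105,105,5.5,'side0z')
for n,im in(('scene',a),('side',b)):
    cm=cam(n);hsv=cv2.cvtColor(im,cv2.COLOR_BGR2HSV)
    m=((hsv[...,0]<8)|(hsv[...,0]>172))&(hsv[...,1]>140)&(hsv[...,2]>70)
    k,l,s,c=cv2.connectedComponentsWithStats(m.astype(np.uint8))
    print(n,[(s[i].tolist(),c[i].round(1).tolist()) for i in range(1,k) if s[i,4]>15])
    # pad white
    cs={'scene':(246,190),'side':(287,326)}[n]
    g=im[...,2].astype(int); print(im[cs[1],cs[0]])
    m=(im.min(2)>im[cs[1],cs[0]].min()-35).astype(np.uint8)
    k,l,s,c=cv2.connectedComponentsWithStats(m);i=l[cs[1],cs[0]];print(s[i],c[i],plane(cm,c[i],10))
E
```

```text
scene []
[170 180 183]
[233 183  25  13 268] [244.92164179 189.16044776] [ 519.86434239 -342.06449538   10.        ]
side [([271, 199, 4, 14, 55], [272.5, 205.4]), ([397, 227, 8, 8, 60], [400.4, 230.5])]
[211 217 222]
[267 310  39  32 987] [286.19959473 325.72239108] [ 515.29529565 -344.83569716   10.        ]
```

View pics/scene0z.png

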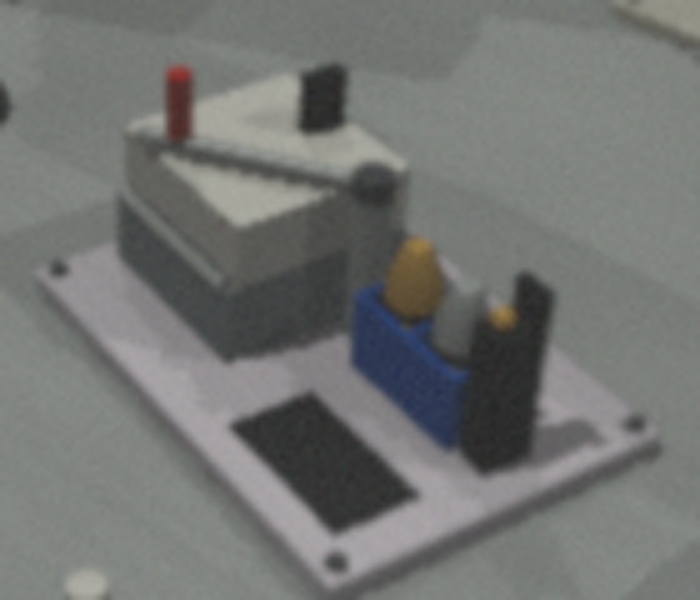

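View pics/side0z.png

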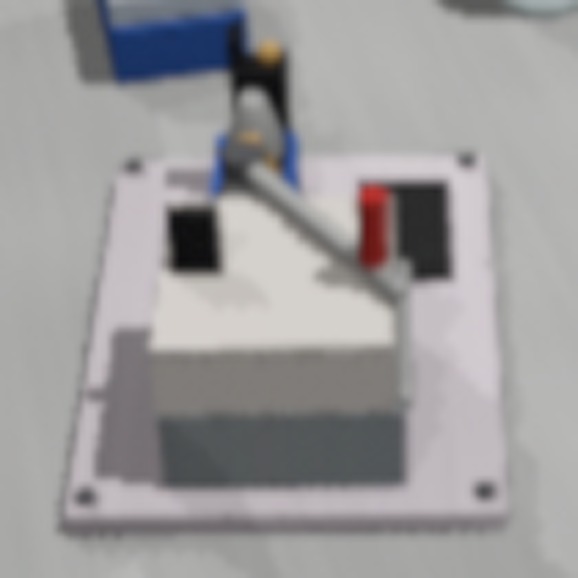

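Run:
```python
from h import *
S=cam('scene');D=cam('side')
sc=lambda p:(p[0]/5+260-.4,p[1]/5+170-.4); sd=lambda p:(p[0]/5.5+205-.4,p[1]/5.5+165-.4)
print('scene screws',[plane(S,sc(p),15).round(1) for p in [(60,269),(634,425),(336,562)]])
print('side screws',[plane(D,sd(p),15).round(1) for p in [(133,165),(467,159),(86,497),(485,490)]])
pin=((179,71),(375,191));print('pin',plane(S,sc(pin[0]),149),plane(D,sd(pin[1]),149),tri(ray(S,sc(pin[0])),ray(D,sd(pin[1]))))
piv=((373,172),(240,155));print('piv',plane(S,sc(piv[0]),115),plane(D,sd(piv[1]),115),tri(ray(S,sc(piv[0])),ray(D,sd(piv[1]))))
fin=((324,70),(193,212));print('fin',plane(S,sc(fin[0]),132),plane(D,sd(fin[1]),132))
```

```text
scene screws [array([ 589. , -143.3,   15. ]), array([479.2, 152.5,  15. ]), array([653.2, 108.3,  15. ])]
side screws [array([477. , 154.8,  15. ]), array([651.6, 110.7,  15. ]), array([414.1, -98.6,  15. ]), array([ 588.3, -141.8,   15. ])]
pin [555.01680458 -86.68638989 149.        ] [554.24091507 -87.27302059 149.        ] (array([554.44336714, -87.03793143, 148.70444132]), [np.float64(0.16500726563028767), np.float64(0.1650072656302808)])
piv [516.5374804    9.29578701 115.        ] [511.5557226    4.31854113 115.        ] (array([512.57487807,   7.02800355, 112.54054098]), [np.float64(0.7144390803530356), np.float64(0.7144390803530938)])
fin [480.58494652 -54.24569743 132.        ] [479.09062339 -57.56986923 132.        ]
```

Run:
```python
from h import *
o=obs();p,Rt=pose(o);print(o['t'],p,'\n',Rt.round(3))
z=Rt[:,2];print(np.arctan2(z[1],z[0]), np.arctan2(Rt[1,1],Rt[0,1]))
```

```text
0.15 [ 191.04550894 -594.63860939  230.04052938] 
 [[-0.     0.952  0.306]
 [ 0.001  0.306 -0.952]
 [-1.     0.    -0.001]]
-1.2599888226734173 0.31080748273950043
```

Request:
apply_moves(
  increments=[
    [139, 0, 35.8, -26.6, 0, 0, 0],
    [139, 0, 35.8, -26.6, 0, 0, 0],
    [139, 0, 35.8, -26.6, 0, 0, 0],
    [139, 0, 35.8, -26.6, 0, 0, 0],
    [139, 0, 35.8, -26.6, 0, 0, 0],
    [139, 0, 35.8, -26.6, 0, 0, 0],
    [139, 0, 35.8, -26.6, 0, 0, 0],
    [139, 0, 35.8, -26.6, 0, 0, 0],
  ],
)

```text
t: 1.15
ee_pos: [399.4, -303.5, 230.6]
orientation: [0.977, 1.34, -0.977]
ft_force: [-0.3, -1.4, 0.6]
width: 40.0
```

Request:
apply_moves(
  increments=[
    [139, 0, 35.8, -26.6, 0, 0, 0],
    [139, 0, 35.8, -26.6, 0, 0, 0],
    [139, 0, 35.8, -26.6, 0, 0, 0],
    [139, 0, 35.8, -26.6, 0, 0, 0],
    [139, 0, 35.8, -26.6, 0, 0, 0],
    [139, 0, 35.8, -26.6, 0, 0, 0],
    [139, 0, 0, 0, 8.5, 0, 0],
    [139, 0, 0, 0, 8.5, 0, 0],
  ],
)

```text
t: 2.15
ee_pos: [554.5, -86.4, 230.3]
orientation: [1.201, 1.215, -1.202]
ft_force: [0.1, 0.2, 0.3]
width: 39.8
```

Request:
apply_moves(
  increments=[
    [139, 0, 0, 0, 8.5, 0, 0],
    [139, 0, 0, 0, 8.5, 0, 0],
    [139, 0, 0, 0, 8.5, 0, 0],
    [139, 0, 0, 0, 8.5, 0, 0],
    [139, 0, 0, 0, 8.5, 0, 0],
    [139, 0, 0, 0, 8.5, 0, 0],
    [139, 0, 0, 0, 0, 0, 0],
    [139, 0, 0, 0, 0, 0, 0],
  ],
)

```text
t: 3.15
ee_pos: [554.4, -87.2, 230.5]
orientation: [1.817, 0.661, -1.817]
ft_force: [-0.6, 0.1, -0.5]
width: 40.1
```

Run:
```python
from h import *
o,im=grab('wrist','w1');p,Rt=pose(o);print(o['t'],p,np.arctan2(Rt[1,2],Rt[0,2]),o['width'],o['qpos'].round(3),o['ft_force'])
c=cam('wrist',o)
print(proj(c,[[554.5,-87,149],[513.8,10.6,113]]))
```

```text
3.15 [554.35522117 -87.16483822 230.54199338] -2.443984054550723 40.052593981358065 [-0.177  0.33   1.773  0.     1.039  2.267] [-0.635947    0.11430445 -0.47554263]
[[283.83012099 216.08564464]
 [251.50296441 302.13202085]]
```

View pics/w1.png

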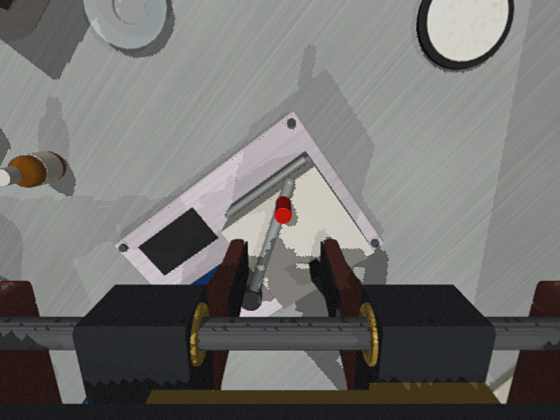

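Wrist view: red pin top at (283,214), predicted (284,216); pivot cap at (252,299), predicted (252,302). The estimates agree, so I'm lowering the jaws around the pin.

Request:
apply_moves(
  increments=[
    [139, 26, 0, 0, 0, 0, 0],
    [139, 26, 0, 0, 0, 0, 0],
    [139, 26, 0, 0, 0, 0, 0],
    [139, 26, 0, 0, 0, 0, 0],
    [191, 0, 0, 0, 0, 0, 0],
    [191, 0, 0, 0, 0, 0, 0],
    [191, 0, 0, 0, 0, 0, 0],
    [191, 0, 0, 0, 0, 0, 0],
  ],
)

```text
t: 4.2
ee_pos: [555.0, -87.3, 127.6]
orientation: [1.82, 0.658, -1.817]
ft_force: [0.0, -0.4, -0.0]
width: 22.1
```

Request:
apply_moves(
  increments=[
    [191, 0, 2.65, -10.5, -5.96, 0, 0],
    [191, 0, 2.65, -10.5, -5.96, 0, 0],
    [191, 0, 2.65, -10.5, -5.96, 0, 0],
    [191, 0, 2.65, -10.5, -5.96, 0, 0],
    [191, 0, 2.65, -10.5, -5.96, 0, 0],
    [191, 0, 2.65, -10.5, -5.96, 0, 0],
    [191, 0, 2.65, -10.5, -5.96, 0, 0],
    [191, 0, 2.65, -10.5, -5.96, 0, 0],
  ],
)

```text
t: 5.2
ee_pos: [613.0, -26.0, 127.3]
orientation: [1.239, 1.189, -1.238]
ft_force: [0.5, 0.1, 0.5]
width: 22.3
```

Run:
```python
from h import *
o,im=grab('wrist','w2');p,Rt=pose(o);print(o['t'],p,np.arctan2(Rt[1,2],Rt[0,2]),o['width'],o['ft_force'])
d=p[:2]-[513.8,10.6];print(np.hypot(*d),1.326-np.arctan2(d[1],d[0]))
```

```text
5.2 [613.0406864  -26.02580386 127.29401203] -1.6111201414641287 22.28484398545933 [0.54020717 0.13729363 0.47278886]
105.78356840891864 1.6795531770128553
```

View pics/w2.png

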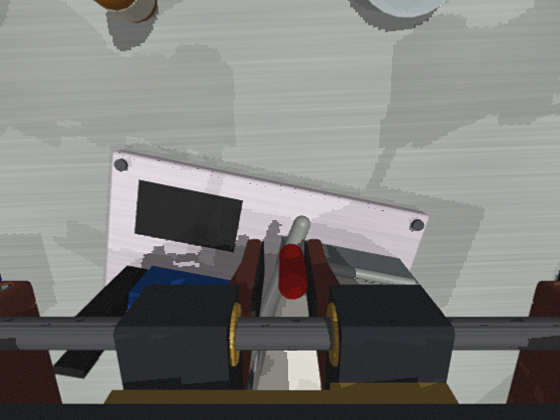

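The red pin (292,270) sits between the jaws and the bar is following, now pointing to the back. Continuing the arc.

Request:
apply_moves(
  increments=[
    [191, 0, 2.65, -10.5, -5.96, 0, 0],
    [191, 0, 2.65, -10.5, -5.96, 0, 0],
    [191, 0, 2.65, -10.5, -5.96, 0, 0],
    [191, 0, 2.65, -10.5, -5.96, 0, 0],
    [191, 0, 2.65, -10.5, -5.96, 0, 0],
    [191, 0, 2.65, -10.5, -5.96, 0, 0],
    [191, 0, 2.65, -10.5, -5.96, 0, 0],
    [191, 0, 2.65, -10.5, -5.96, 0, 0],
  ],
)

```text
t: 6.25
ee_pos: [606.6, 58.0, 127.2]
orientation: [0.611, 1.482, -0.61]
ft_force: [0.5, -0.2, -0.3]
width: 22.4
```

Request:
apply_moves(
  increments=[
    [191, 0, 2.65, -10.5, -5.96, 0, 0],
    [191, 0, 2.65, -10.5, -5.96, 0, 0],
    [191, 0, 2.65, -10.5, -5.96, 0, 0],
    [191, 0, 2.65, -10.5, -5.96, 0, 0],
    [191, 0, 2.65, -10.5, -5.96, 0, 0],
    [191, 0, 2.65, -10.5, -5.96, 0, 0],
    [191, 0, 2.65, -10.5, -5.96, 0, 0],
    [191, 0, 0, 0, 0, 0, 0],
  ],
)

```text
t: 7.25
ee_pos: [550.1, 106.7, 127.1]
orientation: [0.044, 1.57, -0.044]
ft_force: [0.1, -0.8, 1.1]
width: 22.2
```

Run:
```python
from h import *
o,im=grab('wrist','w3');p,Rt=pose(o);print(o['t'],p,np.arctan2(Rt[1,2],Rt[0,2]),o['width'],o['ft_force'])
d=p[:2]-[513.8,10.6];print(np.hypot(*d),1.326-np.arctan2(d[1],d[0]))
o,im=grab('side','s3');zoom(im,205,125,105,105,5.5,'s3z')
```

```text
7.25 [550.10260284 106.71079822 127.10093981] -0.05590235834575078 22.16552062246263 [ 0.13965964 -0.75858065  1.0944252 ]
102.73833027379106 0.11635351629767232
```

View pics/w3.png

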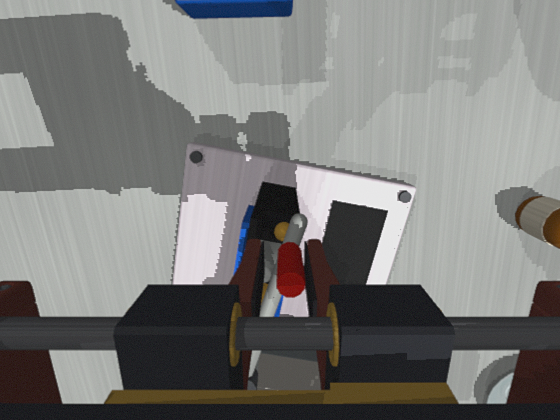

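View pics/s3z.png

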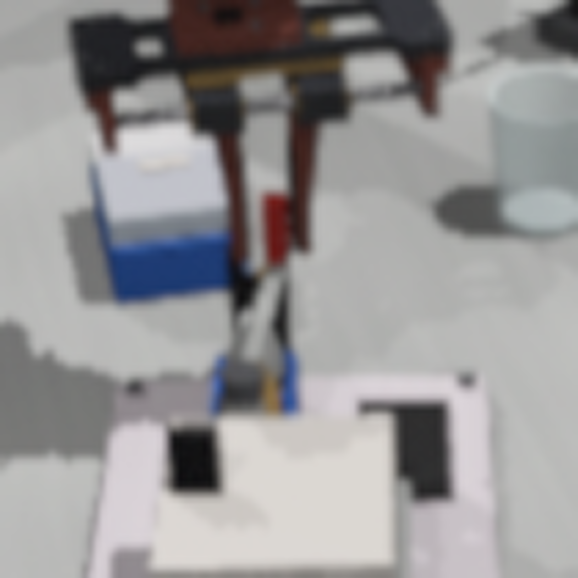

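The pin (290,268 wrist) is at the brass nub. Next is a gentle push of about 18 mm through the detent.

Request:
apply_moves(
  increments=[
    [191, 0, 0.9, -3.5, 0, 0, 0],
    [191, 0, 0.9, -3.5, 0, 0, 0],
    [191, 0, 0.8, -3.5, 0, 0, 0],
    [191, 0, 0.7, -3.5, 0, 0, 0],
    [191, 0, 0.6, -2.5, 0, 0, 0],
    [191, 0, 0, 0, 0, 0, 0],
    [191, 0, 0, 0, 0, 0, 0],
    [191, 0, 0, 0, 0, 0, 0],
  ],
)

```text
t: 8.35
ee_pos: [536.6, 110.5, 126.8]
orientation: [0.042, 1.565, -0.043]
ft_force: [10.8, -5.8, -7.4]
width: 22.3
```

Run:
```python
from h import *
o=obs();p,Rt=pose(o);print(o['t'],p,np.arctan2(Rt[1,2],Rt[0,2]),o['width'],o['ft_force'])
d=p[:2]-[513.8,10.6];print(np.hypot(*d),1.326-np.arctan2(d[1],d[0]))
o,im=grab('side','s4');zoom(im,205,125,105,105,5.5,'s4z')
```

```text
8.35 [536.57620269 110.53717349 126.775673  ] -0.05412347530019848 22.267341177614366 [10.77525408 -5.82069291 -7.39010368]
102.49972709535612 -0.02071838847455365
```

View pics/s4z.png

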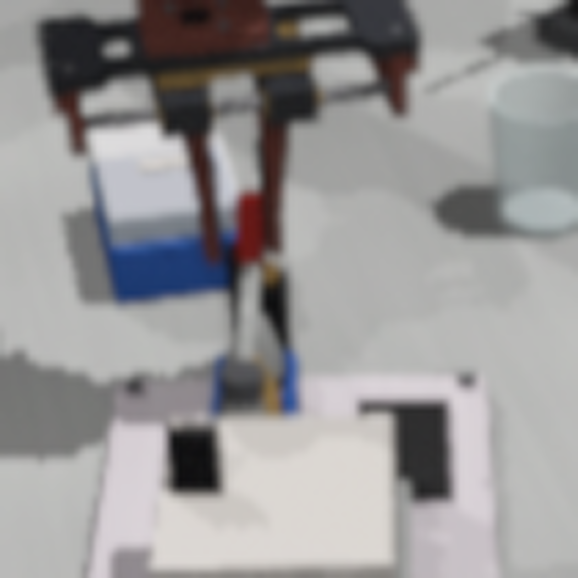

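The force rose to 11 N at the stop, so the bar is against it. Backing off 5 mm and lifting out.

Request:
apply_moves(
  increments=[
    [191, 0, -0.5, 2.5, 0, 0, 0],
    [191, 0, -0.5, 2.5, 0, 0, 0],
    [170, 0, 0, 0, 0, 0, 0],
    [170, -26, 0, 0, 0, 0, 0],
    [170, -26, 0, 0, 0, 0, 0],
    [170, -26, 0, 0, 0, 0, 0],
    [170, -26, 0, 0, 0, 0, 0],
    [170, 0, 0, 0, 0, 0, 0],
  ],
)

```text
t: 9.4
ee_pos: [539.8, 110.4, 232.4]
orientation: [0.043, 1.567, -0.042]
ft_force: [0.6, 0.0, -1.0]
width: 29.5
```

Run:
```python
from h import *
o,im=grab('wrist','w5');p,Rt=pose(o);print(o['t'],p,np.arctan2(Rt[1,2],Rt[0,2]),o['width'],o['ft_force'],o['qpos'])
c=cam('wrist',o)
hsv=cv2.cvtColor(im,cv2.COLOR_BGR2HSV)
m=((hsv[...,0]<6)|(hsv[...,0]>174))&(hsv[...,1]>200)&(hsv[...,2]>120)
k,l,s,cc=cv2.connectedComponentsWithStats(m.astype(np.uint8));print([(s[i].tolist(),cc[i].round(1)) for i in range(1,k) if s[i,4]>40])
```

```text
9.4 [539.82750703 110.43829538 232.36342207] -0.054134577707186625 29.474269961388522 [ 0.6292441   0.03163979 -1.02335833] [1.80173309e-01 3.11584706e-01 1.79550385e+00 5.20137417e-05
 1.03110297e+00 2.34279861e-01]
[([277, 208, 17, 15, 170], array([285. , 215.2]))]
```

View pics/w5.png

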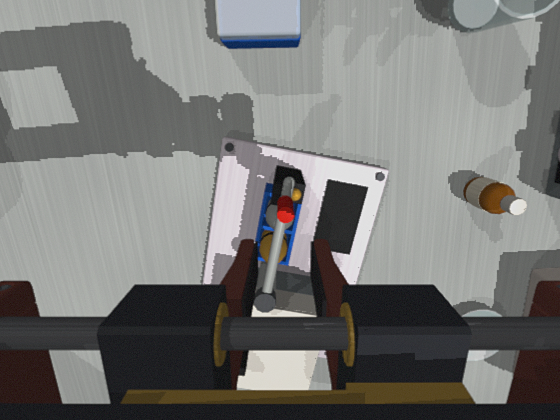

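Run:
```python
from h import *
im=cv2.imread('pics/w5.png')
class O:pass
o=obs();c=cam('wrist',o)
# yaw from screws
s=[plane(c,u,15) for u in [(230,147),(380,177)]];d=s[1]-s[0];print(s,np.linalg.norm(d),'yaw',np.arctan2(d[1],d[0]))
pin=plane(c,(285.2,214),149);piv=plane(c,(265,299),115);d=pin-piv;print(pin,piv,np.hypot(*d[:2]),np.arctan2(d[1],d[0]))
tip=plane(c,(290,183),108);print(tip)
zoom(im,210,130,190,190,4,'w5z')
```

```text
[array([480.10306104, 152.30489801,  15.        ]), array([653.63997152, 107.9962228 ,  15.        ])] 179.10420988459933 yaw -0.24998608115473436
[540.86571286 111.69368928 149.        ] [516.45302856  15.06543822 115.        ] 99.66442724407328 1.3233294180891408
[546.15303892 127.05089909 108.        ]
```

View pics/w5z.png

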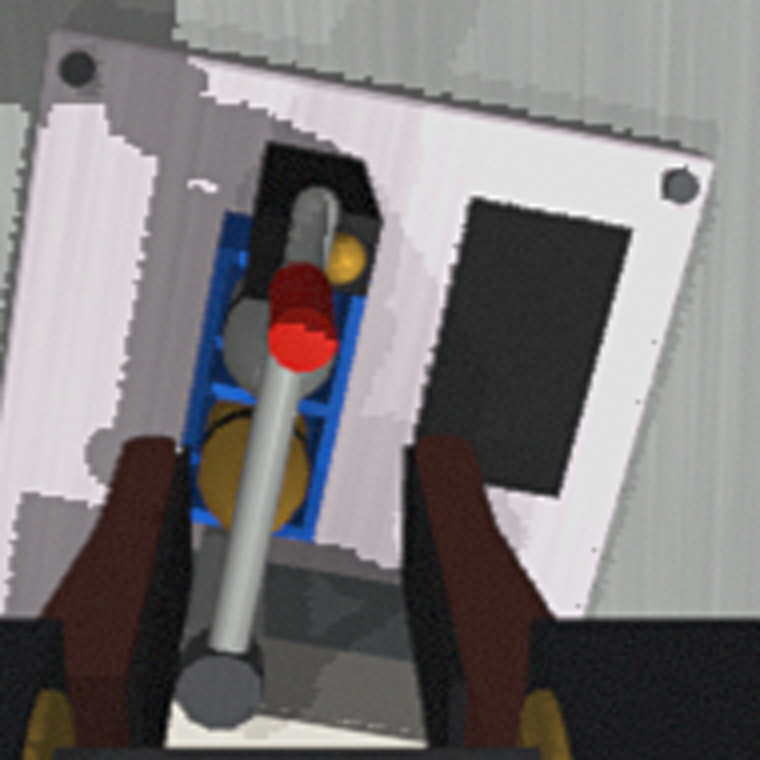

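The bar lies along the station's y axis (measured angle about 0.00 rad) with the brass nub beyond it, so it's shut. Next I go above the fin.

Request:
apply_moves(
  increments=[
    [139, 0, -28.2, -8.5, 0, 0, 0],
    [139, 0, -28.2, -8.5, 0, 0, 0],
    [139, 0, -28.2, -8.5, 0, 0, 0],
    [139, 0, -28.2, -8.5, 0, 0, 0],
    [139, 0, -28.2, -8.5, 0, 0, 0],
    [139, 0, -28.2, -8.5, 0, 0, 0],
    [139, 0, 0, 0, 10.1, 0, 0],
    [139, 0, 0, 0, 10.1, 0, 0],
  ],
)

```text
t: 10.45
ee_pos: [477.7, -56.3, 229.1]
orientation: [0.324, 1.549, -0.325]
ft_force: [0.0, 0.8, -0.0]
width: 39.8
```

Request:
apply_moves(
  increments=[
    [139, 0, 0, 0, 10.1, 0, 0],
    [139, 0, 0, 0, 10.1, 0, 0],
    [139, 0, 0, 0, 10.1, 0, 0],
    [139, 0, 0, 0, 10.1, 0, 0],
    [139, 0, 0, 0, 10.1, 0, 0],
    [139, 0, 0, 0, 10.1, 0, 0],
    [139, 0, 0, 0, 10.1, 0, 0],
    [139, 0, 0, 0, 10.1, 0, 0],
  ],
)

```text
t: 11.45
ee_pos: [477.8, -55.8, 229.1]
orientation: [1.391, 1.081, -1.395]
ft_force: [0.7, 0.9, -0.4]
width: 40.2
```

Run:
```python
from h import *
o,im=grab('wrist','w6');p,Rt=pose(o);print(o['t'],p,np.arctan2(Rt[1,2],Rt[0,2]),o['width'],o['qpos'].round(2))
c=cam('wrist',o)
zoom(im,180,130,200,150,4,'w6z')
st=lambda X:np.array([534+.9696*X[0]+.2445*X[1],5-.2445*X[0]+.9696*X[1],X[2]])
print(proj(c,[st((-33,-70,132)),st((-38,-70,132))]))
a=cv2.imread('pics/s4.png');zoom(a,205,165,105,105,5.5,'x')
```

```text
11.45 [477.83509596 -55.81680057 229.10630296] -1.8228506199737924 40.22110120624921 [-0.14  0.21  1.94  0.    0.99  1.68]
[[280.50839363 202.37413646]
 [280.54800966 208.19228354]]
```

View pics/w6.png

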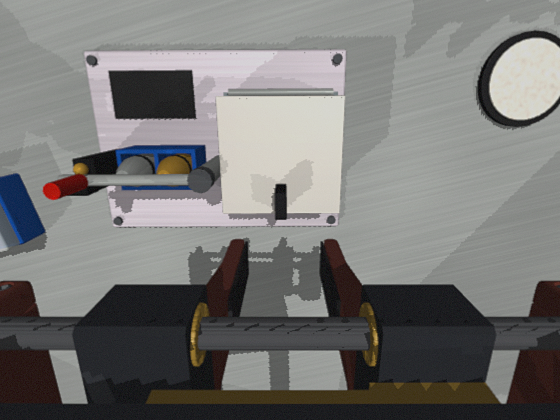

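View pics/w6z.png

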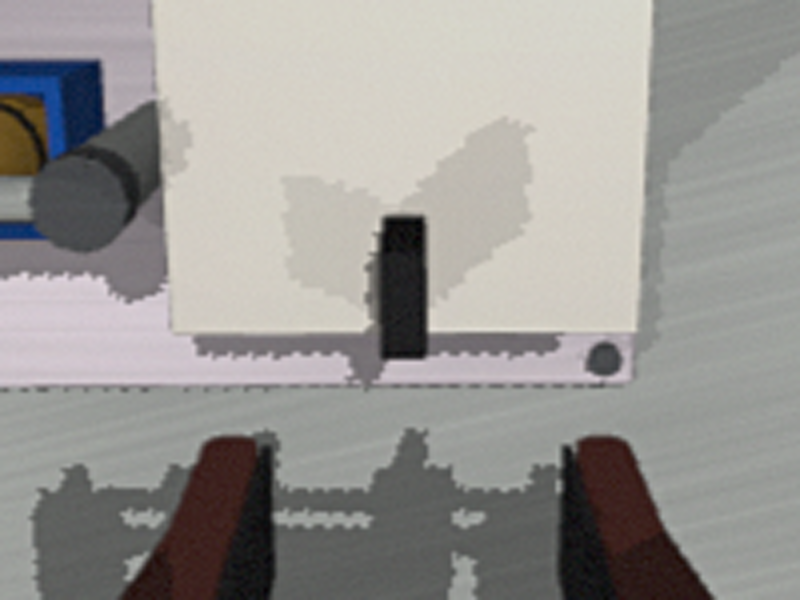

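Run:
```python
from h import *
o=obs();c=cam('wrist',o)
inv=lambda P:(lambda r:np.array([.9696*r[0]-.2445*r[1],.2445*r[0]+.9696*r[1]]))(P[:2]-np.array([534,5]))
u=(403.5/4+180-.4)
P=plane(c,(u,357/4+130-.4),132);print('robot-side edge',P,inv(P))
Q=plane(c,(u,216/4+130-.4),99);print('base far edge',Q,inv(Q))
for uv in [(174/4,331/4),(638/4,331/4)]:
  e=plane(c,(uv[0]+180-.4,uv[1]+130-.4),99);print('cover front corner',e,inv(e))
for uv in [(217,97),(344,96)]:
  e=plane(c,uv,99);print('cover far corner',e,inv(e))
for uv in [(92,60),(337,58),(118,221),(331.2,219.5)]:
  e=plane(c,uv,15);print('screw',e,inv(e))
```

```text
robot-side edge [471.08247535 -51.15143752 132.        ] [-47.27580543 -69.82776859]
base far edge [492.97075798 -56.65134592  99.        ] [-24.70819899 -69.80879468]
cover front corner [480.02799204   2.48770354  99.        ] [-51.71700244 -15.63207859]
cover front corner [ 452.31353334 -102.7091127    99.        ] [ -52.86832002 -124.40709677]
cover far corner [579.01333319 -24.06310913  99.        ] [ 50.75085804 -17.17383065]
cover far corner [ 552.44561925 -128.02907333   99.        ] [  50.41048085 -124.4750356 ]
screw [655.75289445 108.21173685  15.        ] [ 92.8163368  129.84268275]
screw [ 591.13182093 -143.99304989   15.        ] [  91.82381427 -130.49493096]
screw [480.18203747 153.90079521  15.        ] [-88.5881409  131.21571919]
screw [415.48542493 -99.38130014  15.        ] [ -89.39050411 -130.18492222]
```

Request:
apply_moves(
  increments=[
    [139, 16.6, 3.6, -2.9, 0, 0, 0],
    [139, 25, 0, 0, 0, 0, 0],
    [139, 25, 0, 0, 0, 0, 0],
    [139, 25, 0, 0, 0, 0, 0],
    [139, 25, 0, 0, 0, 0, 0],
    [255, 0, 0, 0, 0, 0, 0],
    [255, 0, 0, 0, 0, 0, 0],
    [255, 0, 0, 0, 0, 0, 0],
  ],
)

```text
t: 12.5
ee_pos: [483.7, -54.1, 114.8]
orientation: [1.388, 1.082, -1.387]
ft_force: [0.4, 1.2, -0.3]
width: 13.7
```

Run:
```python
from h import *
o,im=grab('side','s7');p,Rt=pose(o);print(o['t'],p,np.arctan2(Rt[1,2],Rt[0,2]),o['width'],o['ft_force'])
zoom(im,165,125,140,120,5,'s7z')
```

```text
12.5 [483.7461795  -54.1369411  114.76867054] -1.8163242655617342 13.729177971629277 [ 0.40965778  1.20651313 -0.29731249]
```

View pics/s7z.png

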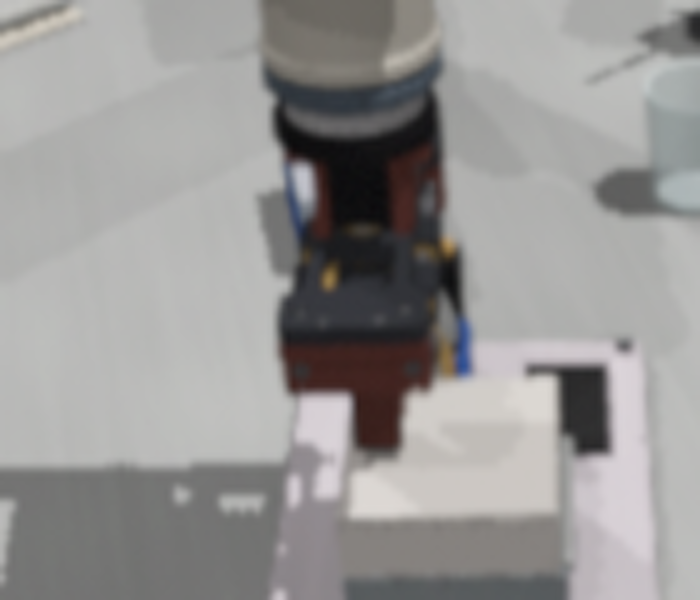

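Run:
```python
import numpy as np
r=np.hypot(86.5,60);a0=np.arctan2(60,-86.5)
N=16;th=np.radians(np.linspace(0,106,N+1));ta=np.radians(np.linspace(0,24,N+1))
prev=None
for t,k in zip(th,ta):
    P=r*np.array([np.cos(a0-t),np.sin(a0-t)]);x=np.array([-np.sin(k),-np.cos(k)]);y=np.array([np.cos(k),-np.sin(k)])
    T=P+5*x
    if prev is not None:
        d=T-prev[0];print([255,round(d@prev[1],1),round(d@prev[2],1),0,0,0,-1.5])
    prev=(T,x,y)
```

```text
[255, np.float64(-9.6), np.float64(7.4), 0, 0, 0, -1.5]
[255, np.float64(-8.9), np.float64(8.2), 0, 0, 0, -1.5]
[255, np.float64(-8.1), np.float64(9.0), 0, 0, 0, -1.5]
[255, np.float64(-7.2), np.float64(9.6), 0, 0, 0, -1.5]
[255, np.float64(-6.3), np.float64(10.2), 0, 0, 0, -1.5]
[255, np.float64(-5.4), np.float64(10.8), 0, 0, 0, -1.5]
[255, np.float64(-4.4), np.float64(11.2), 0, 0, 0, -1.5]
[255, np.float64(-3.4), np.float64(11.6), 0, 0, 0, -1.5]
[255, np.float64(-2.3), np.float64(11.8), 0, 0, 0, -1.5]
[255, np.float64(-1.2), np.float64(12.0), 0, 0, 0, -1.5]
[255, np.float64(-0.1), np.float64(12.0), 0, 0, 0, -1.5]
[255, np.float64(0.9), np.float64(12.0), 0, 0, 0, -1.5]
[255, np.float64(2.0), np.float64(11.9), 0, 0, 0, -1.5]
[255, np.float64(3.1), np.float64(11.6), 0, 0, 0, -1.5]
[255, np.float64(4.1), np.float64(11.3), 0, 0, 0, -1.5]
[255, np.float64(5.1), np.float64(10.9), 0, 0, 0, -1.5]
```

Request:
apply_moves(
  increments=[
    [255, 0, 0, 0, 0, 0, 0],
    [255, 0, 0, 0, 0, 0, 0],
    [255, 0, 0, 0, 0, 0, 0],
    [255, 0, 0, 0, 0, 0, 0],
    [255, 0, 0, 0, 0, 0, 0],
    [255, 0, 0, 0, 0, 0, 0],
    [255, 0, 0, 0, 0, 0, 0],
    [255, 0, 0, 0, 0, 0, 0],
  ],
)

```text
t: 13.55
ee_pos: [483.7, -54.4, 114.8]
orientation: [1.389, 1.081, -1.387]
ft_force: [-1.2, -3.5, 6.2]
width: 9.9
```

The fin is pinched, width 9.9 mm. Lifting the first half.

Request:
apply_moves(
  increments=[
    [255, -9.6, 7.4, 0, 0, 0, -1.5],
    [255, -8.9, 8.2, 0, 0, 0, -1.5],
    [255, -8.1, 9.0, 0, 0, 0, -1.5],
    [255, -7.2, 9.6, 0, 0, 0, -1.5],
    [255, -6.3, 10.2, 0, 0, 0, -1.5],
    [255, -5.4, 10.8, 0, 0, 0, -1.5],
    [255, -4.4, 11.2, 0, 0, 0, -1.5],
    [255, -3.4, 11.6, 0, 0, 0, -1.5],
  ],
)

```text
t: 14.55
ee_pos: [559.9, -73.7, 158.6]
orientation: [1.3, 1.262, -1.541]
ft_force: [-4.4, -1.6, -2.2]
width: 9.7
```

Run:
```python
from h import *
o,im=grab('side','s8');p,Rt=pose(o);print(o['t'],p,Rt.round(2),o['width'],o['ft_force'])
zoom(im,165,125,140,120,5,'s8z')
```

```text
14.55 [559.91656304 -73.66539828 158.58932224] [[-0.21  0.95 -0.24]
 [ 0.05 -0.24 -0.97]
 [-0.98 -0.21  0.  ]] 9.663670234371626 [-4.3627979  -1.61268353 -2.23244806]
```

View pics/s8z.png

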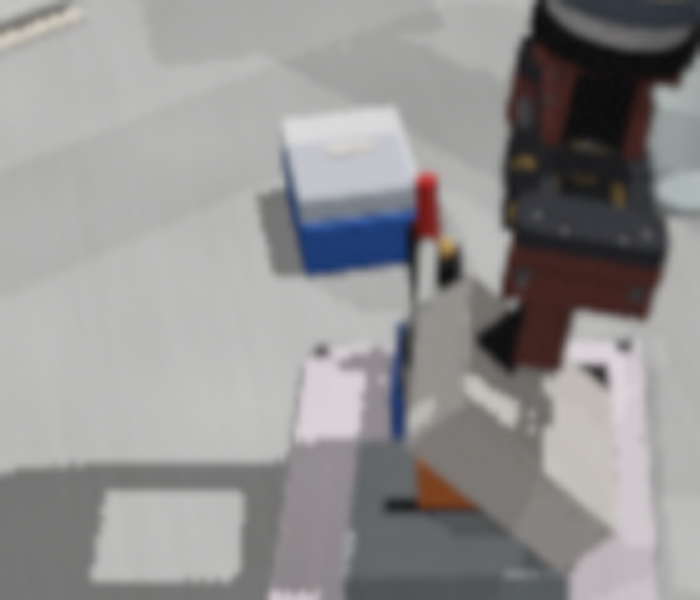

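The cover is about half open, with the fin (265,193) still pinched and the orange tab visible under it. Continuing.

Request:
apply_moves(
  increments=[
    [255, -2.3, 11.8, 0, 0, 0, -1.5],
    [255, -1.2, 12.0, 0, 0, 0, -1.5],
    [255, -0.1, 12.0, 0, 0, 0, -1.5],
    [255, 0.9, 12.0, 0, 0, 0, -1.5],
    [255, 2.0, 11.9, 0, 0, 0, -1.5],
    [255, 3.1, 11.6, 0, 0, 0, -1.5],
    [255, 0, 0, 0, 0, 0, 0],
    [255, 0, 0, 0, 0, 0, 0],
  ],
)

```text
t: 15.6
ee_pos: [627.9, -90.8, 138.2]
orientation: [1.23, 1.385, -1.644]
ft_force: [1.3, -3.0, 2.9]
width: 9.8
```

Run:
```python
from h import *
o,im=grab('side','s9');p,Rt=pose(o);print(o['t'],p,Rt.round(2),o['width'],o['ft_force'])
zoom(im,165,125,140,120,5,'s9z')
```

```text
15.6 [627.87756987 -90.79333028 138.24853082] [[-0.35  0.91 -0.24]
 [ 0.09 -0.23 -0.97]
 [-0.93 -0.36  0.  ]] 9.838318354299789 [ 1.29749601 -3.00433082  2.92461554]
```

View pics/s9z.png

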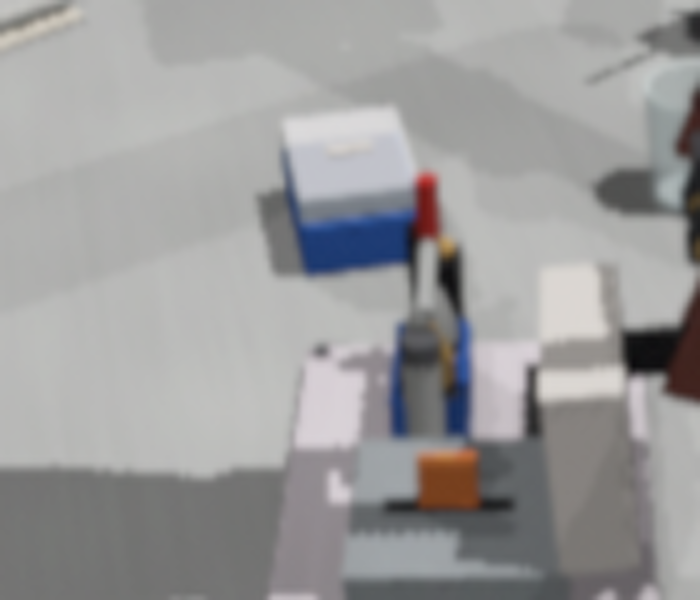

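The cover is about upright now. Completing to its stop while watching force.

Request:
apply_moves(
  increments=[
    [255, 4.1, 11.3, 0, 0, 0, -1.5],
    [255, 5.1, 10.9, 0, 0, 0, -1.5],
    [255, 2.0, 3.5, 0, 0, 0, 0],
    [255, 0, 0, 0, 0, 0, 0],
    [255, 0, 0, 0, 0, 0, 0],
    [255, 0, 0, 0, 0, 0, 0],
    [255, 0, 0, 0, 0, 0, 0],
    [255, 0, 0, 0, 0, 0, 0],
  ],
)

```text
t: 16.65
ee_pos: [647.7, -95.8, 119.0]
orientation: [1.204, 1.426, -1.677]
ft_force: [4.3, -4.2, 5.2]
width: 9.6
```

Run:
```python
from h import *
o,im=grab('side','s10');p,Rt=pose(o);print(o['t'],p,o['width'],o['ft_force'])
zoom(im,205,125,140,120,5,'s10z')
```

```text
16.65 [647.69025464 -95.75059434 118.98523939] 9.620318357805656 [ 4.30912845 -4.20163898  5.16200856]
```

View pics/s10z.png

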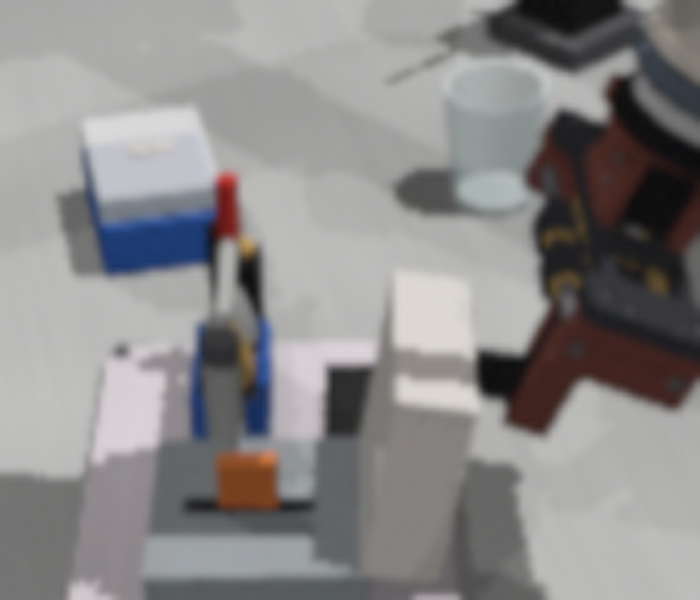

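Request:
apply_moves(
  increments=[
    [255, 1.6, 2.6, 0, 0, 0, 0],
    [255, 1.6, 2.6, 0, 0, 0, 0],
    [255, 1.6, 2.6, 0, 0, 0, 0],
    [255, 0, 0, 0, 0, 0, 0],
    [255, 0, 0, 0, 0, 0, 0],
    [255, 0, 0, 0, 0, 0, 0],
    [255, 0, 0, 0, 0, 0, 0],
    [255, 0, 0, 0, 0, 0, 0],
  ],
)

```text
t: 17.7
ee_pos: [653.1, -97.1, 111.8]
orientation: [1.205, 1.426, -1.677]
ft_force: [5.1, -5.0, 6.5]
width: 9.8
```

Run:
```python
from h import *
o,im=grab('side','s11');p,Rt=pose(o);print(o['t'],p,o['width'],o['ft_force'])
zoom(im,205,125,140,120,5,'s11z')
a=cv2.imread('pics/s10.png');d=np.abs(a[170:245,270:305].astype(int)-im[170:245,270:305]).sum();print(d)
```

```text
17.7 [653.12946979 -97.1383134  111.76265625] 9.792082309153672 [ 5.12308473 -4.99524499  6.46427389]
61817
```

View pics/s11z.png

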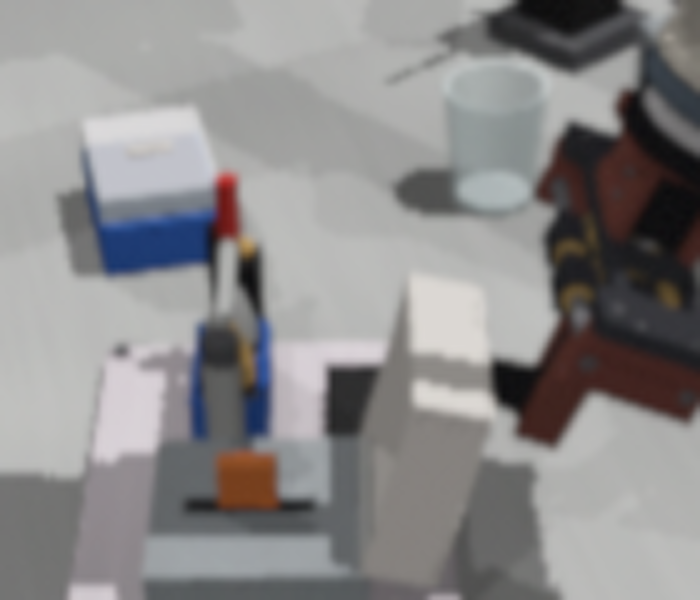

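Request:
apply_moves(
  increments=[
    [255, 1.9, 2.4, 0, 0, 0, 0],
    [255, 1.9, 2.4, 0, 0, 0, 0],
    [255, 1.9, 2.4, 0, 0, 0, 0],
    [255, 0, 0, 0, 0, 0, 0],
    [255, 0, 0, 0, 0, 0, 0],
    [255, 0, 0, 0, 0, 0, 0],
    [255, 0, 0, 0, 0, 0, 0],
    [255, 0, 0, 0, 0, 0, 0],
  ],
)

```text
t: 18.75
ee_pos: [655.4, -97.7, 108.2]
orientation: [1.202, 1.43, -1.68]
ft_force: [-6.6, -3.4, 32.8]
width: 9.3
```

Run:
```python
from h import *
o,im=grab('side','s12');p,Rt=pose(o);print(o['t'],p,o['width'],o['ft_force'])
zoom(im,205,125,140,120,5,'s12z')
```

```text
18.75 [655.44365747 -97.70887713 108.18622209] 9.30577375992199 [-6.60813956 -3.39361288 32.81030283]
```

View pics/s12z.png

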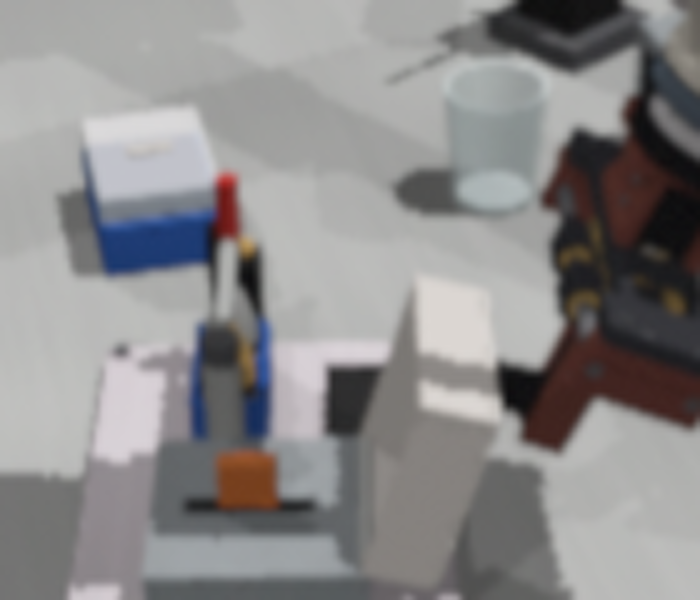

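The force rose to 33 N and the cover stopped moving, so it's at its stop. Relieving, opening and backing out along the tool.

Request:
apply_moves(
  increments=[
    [255, -1.5, -2.0, 0, 0, 0, 0],
    [255, 0, 0, 0, 0, 0, 0],
    [139, 0, 0, 0, 0, 0, 0],
    [139, 0, 0, 0, 0, 0, 0],
    [139, 0, 0, 0, 0, 0, 0],
    [139, -10, 0, 0, 0, 0, 0],
    [139, -25, 0, 0, 0, 0, 0],
    [139, -25, 0, 0, 0, 0, 0],
  ],
)

```text
t: 19.8
ee_pos: [678.5, -103.1, 160.0]
orientation: [1.202, 1.43, -1.68]
ft_force: [0.8, 0.2, 0.1]
width: 40.3
```

Request:
apply_moves(
  increments=[
    [139, -30, 0, 0, 0, 0, 0],
    [139, -30, 0, 0, 0, 0, 0],
    [139, -10, -10, 0, 0, 0, 9],
    [139, -10, -10, 0, 0, 0, 9],
    [139, -10, -10, 0, 0, 0, 9],
    [139, 0, -20, 0, 0, 0, 0],
    [139, 0, -20, 0, 0, 0, 0],
    [139, 0, 0, 0, 0, 0, 0],
  ],
)

```text
t: 20.8
ee_pos: [642.1, -93.9, 249.1]
orientation: [1.407, 1.039, -1.35]
ft_force: [-0.4, -1.1, 0.4]
width: 40.0
```

Run:
```python
from h import *
o,im=grab('side','s13');p,Rt=pose(o);print(o['t'],p,Rt.round(3),o['width'],o['ft_force'])
zoom(im,205,125,140,120,5,'s13z')
inv=lambda P:(lambda r:np.array([.9696*r[0]-.2445*r[1],.2445*r[0]+.9696*r[1]]))(P[:2]-np.array([534,5]))
print(inv(p))
```

```text
20.8 [642.05973497 -93.94230287 249.0803457 ] [[ 0.051  0.969 -0.244]
 [-0.013 -0.243 -0.97 ]
 [-0.999  0.052 -0.   ]] 40.0193696446843 [-0.40196711 -1.13867512  0.40696769]
[128.96611208 -69.51385166]
```

View pics/s13z.png

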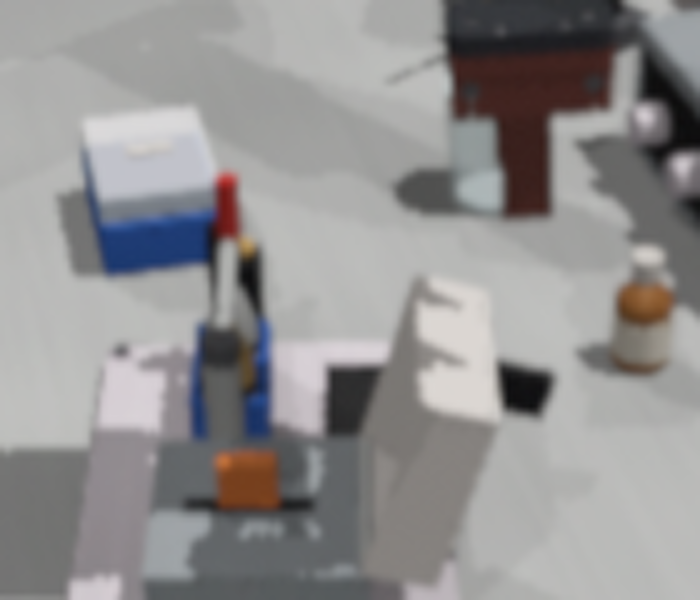

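Request:
apply_moves(
  increments=[
    [139, 0, 0, 0, 0, 0, -3],
    [139, 0, -33.5, 0, 0, 0, 0],
    [139, 0, -33.5, 0, 0, 0, 0],
    [139, 0, -33.5, 0, 0, 0, 0],
    [139, 0, -33.5, 0, 0, 0, 0],
    [139, 15, 0, 0, 0, 0, 0],
    [139, 15, 0, 0, 0, 0, 0],
    [139, 0, 0, 0, 0, 0, 0],
  ],
)

```text
t: 21.85
ee_pos: [512.9, -61.7, 216.6]
orientation: [1.387, 1.084, -1.39]
ft_force: [-0.6, -0.2, 0.5]
width: 40.1
```

Run:
```python
from h import *
o,im=grab('wrist','w14');p,Rt=pose(o);print(o['t'],p,Rt.round(3),o['qpos'].round(2))
c=cam('wrist',o)
st=lambda X:np.array([534+.9696*X[0]+.2445*X[1],5-.2445*X[0]+.9696*X[1],X[2]])
inv=lambda P:(lambda r:np.array([.9696*r[0]-.2445*r[1],.2445*r[0]+.9696*r[1]]))(P[:2]-np.array([534,5]))
hsv=cv2.cvtColor(im,cv2.COLOR_BGR2HSV)
m=((hsv[...,0]>4)&(hsv[...,0]<18)&(hsv[...,1]>170)&(hsv[...,2]>90)).astype(np.uint8)
k,l,s,cc=cv2.connectedComponentsWithStats(m)
for i in range(1,k):
  if s[i,4]>60: print(s[i],cc[i],plane(c,cc[i],90),inv(plane(c,cc[i],90)))
print(proj(c,[st((-5,-70,90))]))
zoom(im,180,130,200,150,4,'w14z')
```

```text
21.85 [512.89114851 -61.65815366 216.59624292] [[-0.003  0.97  -0.244]
 [ 0.    -0.244 -0.97 ]
 [-1.    -0.003  0.   ]] [-0.14  0.28  1.88 -0.    0.98  1.67]
[279 178  11  38 404] [283.9009901  196.49752475] [516.40230692 -62.60814722  90.        ] [ -0.53253121 -69.8554955 ]
[[284.04078378 201.2061944 ]]
```

View pics/w14.png

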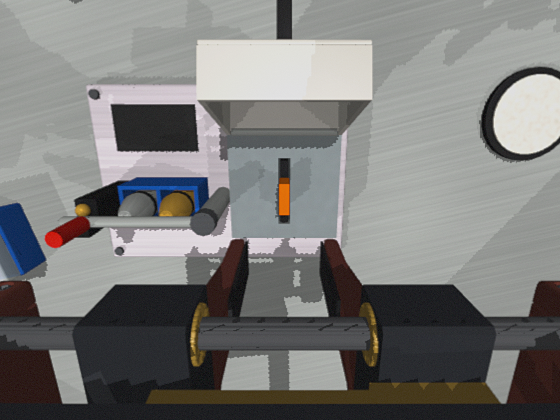

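View pics/w14z.png

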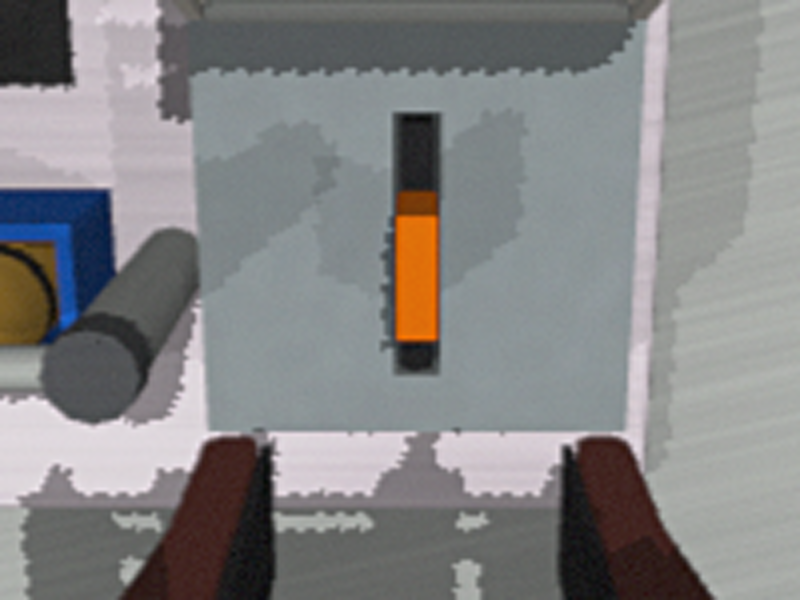

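Wrist view: tab top centred at (284,199), i.e. station (-3,-70), as expected. The cover stands open at the top of the picture. Descending onto the tab.

Request:
apply_moves(
  increments=[
    [139, 25, 1.1, 0, 0, 0, 0],
    [139, 25, 0, 0, 0, 0, 0],
    [139, 25, 0, 0, 0, 0, 0],
    [139, 25, 0, 0, 0, 0, 0],
    [139, 23, 0, 0, 0, 0, 0],
    [139, 18, 0, 0, 0, 0, 0],
    [139, 0, 0, 0, 0, 0, 0],
    [139, 0, 0, 0, 0, 0, 0],
  ],
)

```text
t: 22.9
ee_pos: [514.6, -61.9, 77.8]
orientation: [1.389, 1.082, -1.388]
ft_force: [-0.3, 0.1, 0.4]
width: 40.1
```

Request:
apply_moves(
  increments=[
    [255, 0, 0, 0, 0, 0, 0],
    [255, 0, 0, 0, 0, 0, 0],
    [255, 0, 0, 0, 0, 0, 0],
    [255, 0, 0, 0, 0, 0, 0],
    [255, 0, 0, 0, 0, 0, 0],
    [255, 0, 0, 0, 0, 0, 0],
    [255, 0, 0, 0, 0, 0, 0],
    [255, 0, 0, 0, 0, 0, 0],
  ],
)

```text
t: 23.9
ee_pos: [513.9, -61.8, 77.6]
orientation: [1.388, 1.082, -1.388]
ft_force: [-1.0, -0.1, 5.6]
width: 10.0
```

Run:
```python
from h import *
o,im=grab('side','s15');p,Rt=pose(o);print(o['t'],p,Rt.round(3),o['width'],o['ft_force'])
zoom(im,165,125,140,120,5,'s15z')
```

```text
23.9 [513.87283798 -61.81799108  77.61661324] [[ 0.     0.97  -0.244]
 [-0.    -0.244 -0.97 ]
 [-1.     0.    -0.   ]] 9.963157261954814 [-1.01838673 -0.0672029   5.62793455]
```

View pics/s15z.png

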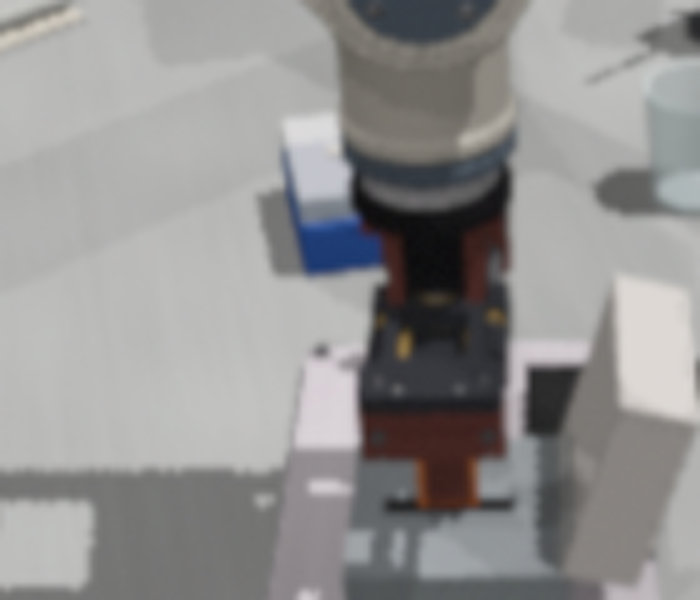

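The tab is held, width 10.0 mm. Drawing straight up.

Request:
apply_moves(
  increments=[
    [255, -4, 0, 0, 0, 0, 0],
    [255, -8, 0, 0, 0, 0, 0],
    [255, -10, 0, 0, 0, 0, 0],
    [255, -10, 0, 0, 0, 0, 0],
    [255, -10, 0, 0, 0, 0, 0],
    [255, -10, 0, 0, 0, 0, 0],
    [255, -10, 0, 0, 0, 0, 0],
    [255, 0, 0, 0, 0, 0, 0],
  ],
)

```text
t: 24.95
ee_pos: [514.3, -61.9, 140.3]
orientation: [1.389, 1.081, -1.387]
ft_force: [-0.1, 0.4, -0.3]
width: 9.7
```

Request:
apply_moves(
  increments=[
    [255, -12, 0, 0, 0, 0, 0],
    [255, -15, 0, 0, 0, 0, 0],
    [255, -15, 0, 0, 0, 0, 0],
    [255, -15, 0, 0, 0, 0, 0],
    [255, -6, 0, 0, 0, 0, 0],
    [255, 0, 0, 0, 0, 0, 0],
    [255, 0, 0, 0, 0, 0, 0],
    [255, 0, 0, 0, 0, 0, 0],
  ],
)

```text
t: 25.95
ee_pos: [513.4, -61.7, 201.8]
orientation: [1.388, 1.083, -1.389]
ft_force: [1.3, 0.2, 0.3]
width: 9.7
```

Run:
```python
from h import *
o,im=grab('side','s16');p,Rt=pose(o);print(o['t'],p,Rt.round(3),o['width'],o['ft_force'])
zoom(im,165,125,140,120,5,'s16z')
c=cam('wrist',o)
st=lambda X:np.array([534+.9696*X[0]+.2445*X[1],5-.2445*X[0]+.9696*X[1],X[2]])
o,w=grab('wrist','w16');c=cam('wrist',o)
hsv=cv2.cvtColor(w,cv2.COLOR_BGR2HSV)
m=((w.min(2)>150)).astype(np.uint8);m[:,:400]=0;m[250:]=0
k,l,s,cc=cv2.connectedComponentsWithStats(m)
for i in range(1,k):
  if s[i,4]>1500: print(s[i],cc[i],plane(c,cc[i],10))
```

```text
25.95 [513.36117922 -61.73778663 201.77662869] [[-0.001  0.97  -0.244]
 [ 0.    -0.244 -0.97 ]
 [-1.    -0.001  0.   ]] 9.73974767428415 [1.2901708  0.15128034 0.25614464]
[  400    24   160   226 23371] [468.03649822 148.00735955] [ 504.54790847 -264.02494297   10.        ]
[ 502   74   58   83 3923] [533.91384145 116.51618659] [ 520.86214045 -333.93722404   10.        ]
```

View pics/s16z.png

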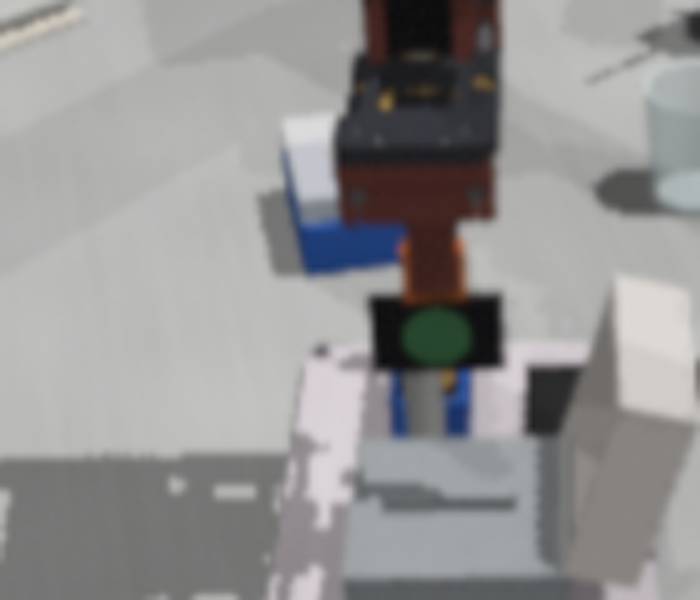

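View pics/w16.png

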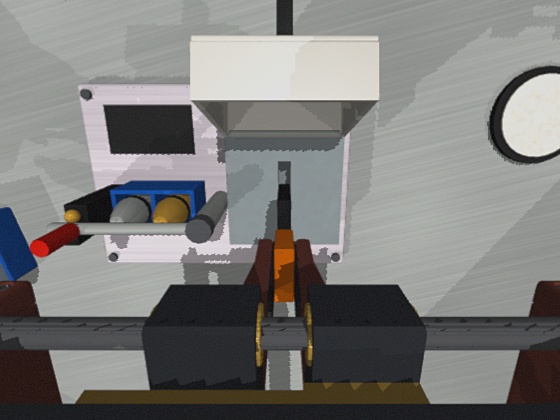

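The plate hangs upright and clear of the slot (green window at (252,192) in the side view). Carrying it to the pad.

Request:
apply_moves(
  increments=[
    [255, 0, 3.6, 13.6, 0, 0, 0],
    [255, 0, 7.3, 27.2, 0, 0, 0],
    [255, 0, 7.3, 27.2, 0, 0, 0],
    [255, 0, 7.3, 27.2, 0, 0, 0],
    [255, 0, 7.3, 27.2, 0, 0, 0],
    [255, 0, 7.3, 27.2, 0, 0, 0],
    [255, 0, 7.3, 27.2, 0, 0, 0],
    [255, 0, 7.3, 27.2, 0, 0, 0],
  ],
)

```text
t: 27.05
ee_pos: [516.6, -274.8, 202.2]
orientation: [1.388, 1.082, -1.389]
ft_force: [-0.9, -0.4, -0.5]
width: 10.0
```

Request:
apply_moves(
  increments=[
    [255, 0, 7.3, 27.2, 0, 0, 0],
    [255, 0, 7.3, 27.2, 0, 0, 0],
    [255, 0, 3.6, 13.6, 0, 0, 0],
    [255, 10, 0, 0, 0, 0, 0],
    [255, 10, 0, 0, 0, 0, 0],
    [255, 10, 0, 0, 0, 0, 0],
    [255, 5, 0, 0, 0, 0, 0],
    [255, 0, 0, 0, 0, 0, 0],
  ],
)

```text
t: 28.05
ee_pos: [518.0, -342.8, 166.8]
orientation: [1.388, 1.084, -1.388]
ft_force: [0.1, -0.9, -0.1]
width: 10.0
```

Run:
```python
from h import *
o,w=grab('wrist','w17');p,Rt=pose(o);print(o['t'],p,Rt.round(3),o['width'],o['ft_force'])
o2,im=grab('side','s17');zoom(im,215,185,140,150,4,'s17z')
o3,im=grab('scene','c17');zoom(im,190,110,200,170,4,'c17z')
c=cam('wrist',o);print(proj(c,[[517.5,-343.5,10]]))
```

```text
28.05 [ 518.00570745 -342.83392684  166.7828299 ] [[-0.001  0.97  -0.243]
 [ 0.001 -0.243 -0.97 ]
 [-1.    -0.001 -0.   ]] 9.953449943693146 [ 0.13371406 -0.89525359 -0.09280031]
[[284.68379275 192.7467101 ]]
```

View pics/w17.png

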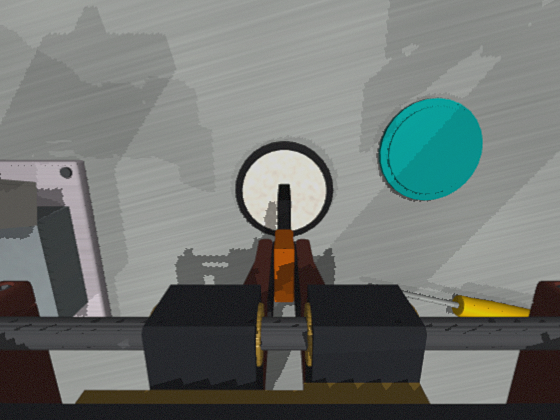

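View pics/s17z.png

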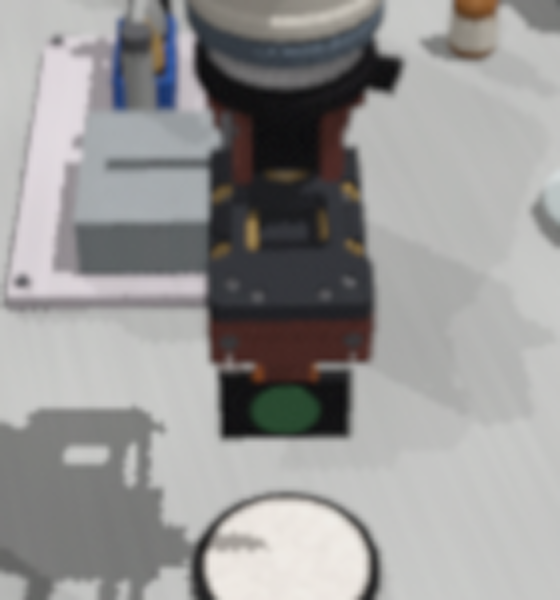

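View pics/c17z.png

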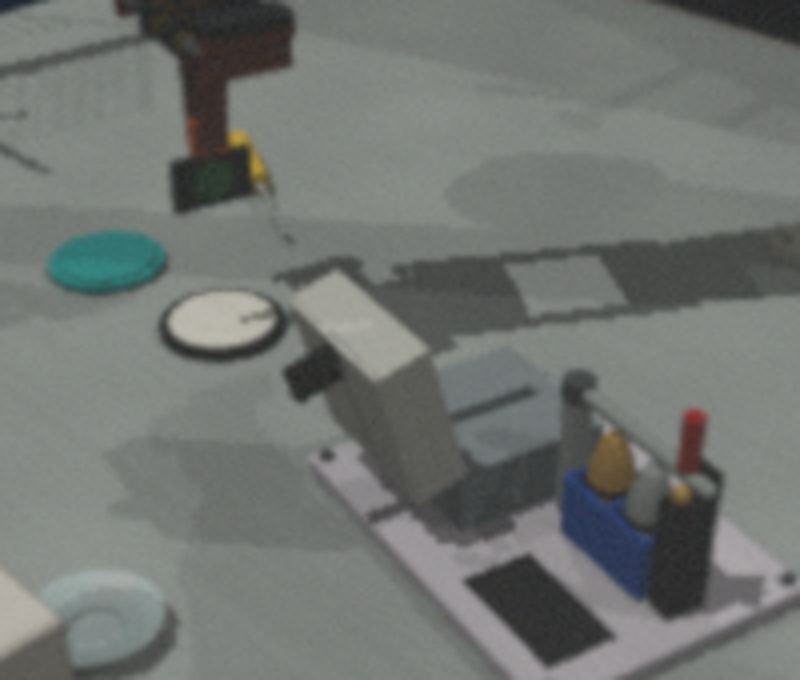

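Run:
```python
from h import *
S=cam('scene');D=cam('side');o=obs();c=cam('wrist',o)
w=cv2.imread('pics/w17.png')
m=((w.max(2)<70)).astype(np.uint8)
g=(w.min(2)>165).astype(np.uint8)
k,l,s,cc=cv2.connectedComponentsWithStats(g);i=l[170,265];ys,xs=np.where(l==i)
h=cv2.convexHull(np.c_[xs,ys].astype(np.int32));e=cv2.fitEllipse(h);print(s[i],e,'pad',plane(c,e[0],10))
sc=lambda p:(p[0]/4+190-.4,p[1]/4+110-.4); sd=lambda p:(p[0]/4+215-.4,p[1]/4+185-.4)
a=sc((213.5,204.5));b=sd((286,436));print('lower edge mid',tri(ray(S,a),ray(D,b)))
for n,u in((S,a),(D,b)):print(plane(n,u,110))
X=tri(ray(S,a),ray(D,b))[0]
print(tri(ray(S,sc((175,212))),ray(D,sd((350,436)))),tri(ray(S,sc((252,197))),ray(D,sd((222,436)))))
for n,im,seed in(('scene','c17',(230,190)),('side','s17',(300,340))):
  im=cv2.imread(f'pics/{im}.png');print(n,[plane(cam(n),u,10) for u in ([sc((222,320))] if n=='scene' else [sd((286,562))])])
```

```text
[ 243  150   83   80 4281] ((283.8035888671875, 190.08668518066406), (80.21040344238281, 82.52301788330078), 88.34928894042969) pad [ 520.74084069 -343.93101474   10.        ]
lower edge mid (array([ 516.33442182, -344.1439232 ,  108.26062968]), [np.float64(0.7789649645402338), np.float64(0.7789649645399549)])
[ 519.29876332 -341.47794388  110.        ]
[ 515.31323066 -345.10756428  110.        ]
(array([ 545.83781617, -353.32471241,  109.41292062]), [np.float64(0.7205098256494451), np.float64(0.7205098256493203)]) (array([ 486.4735651 , -334.81561072,  107.09003414]), [np.float64(0.5956170871935703), np.float64(0.5956170871935338)])
scene [array([ 521.17645871, -339.58507744,   10.        ])]
side [array([ 515.5234361 , -343.22715044,   10.        ])]
```

Request:
apply_moves(
  increments=[
    [255, 0, 1.5, 0, 0, 0, 0],
    [255, 0, 0, 0, 0, 0, 0],
    [255, 0, 0, 0, 0, 0, 0],
    [255, 0, 0, 0, 0, 0, 0],
    [255, 0, 0, 0, 0, 0, 0],
    [255, 0, 0, 0, 0, 0, 0],
    [255, 0, 0, 0, 0, 0, 0],
    [255, 0, 0, 0, 0, 0, 0],
  ],
)

```text
t: 29.2
ee_pos: [519.5, -343.7, 167.3]
orientation: [1.388, 1.082, -1.388]
ft_force: [0.5, 0.5, -0.3]
width: 10.0
```

Run:
```python
from h import *
S=cam('scene');o,im=grab('scene','c18');zoom(im,190,110,200,170,4,'c18z');print(o['t'],o['ee_pos'],o['width'],o['ft_force'],np.abs(o['qvel']).max())
P=plane(S,(694/4+190-.4,414/4+110-.4),149);d=P[:2]-[514.6,9.9];print(P,np.hypot(*d),'bar angle',np.pi/2-.247-np.arctan2(d[1],d[0]))
```

```text
29.2 [ 519.54496734 -343.74936756  167.32485562] 9.988487053818938 [ 0.4958372   0.48334361 -0.33811286] 0.0011808556042266316
[541.38882416 109.91350116 149.        ] 103.53908206160803 bar angle 0.014708777049148525
```

View pics/c18z.png

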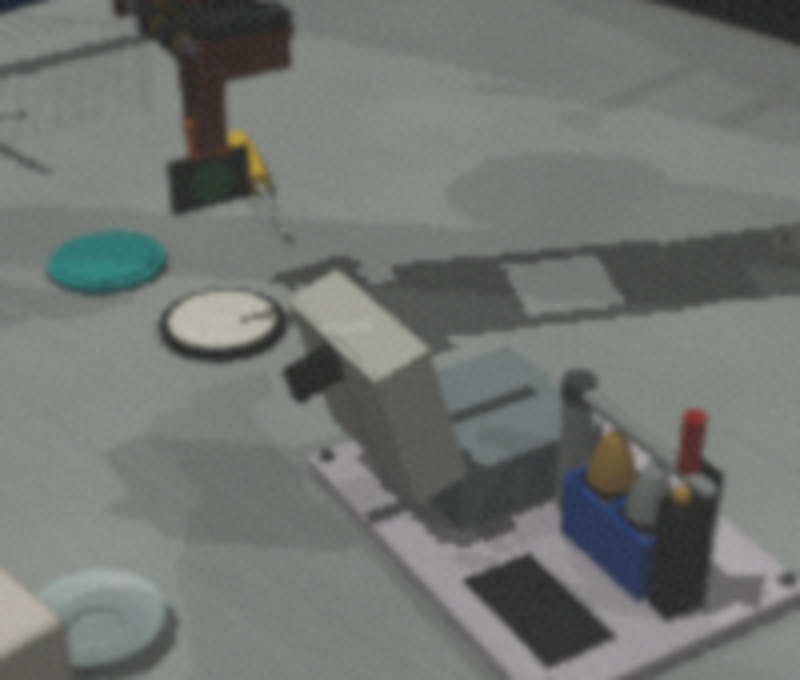

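The scene view shows the bar shut (0.015 rad), the cover open, and the plate held over the pad and at rest. Handing in.

```bash
python3 -c "
from workcell import close_job
print(close_job())"
```

```text
the job is handed in; nothing more can be done
None
```

The job is done in the order asked, and I handed it in at about 29 s of the 72 s allowed.

- **Bar:** I swung it by the red pin over the back until it met the stop, at 11 N. My last check put it at about 0.01 rad, inside the 0.05 rad that counts as shut.
- **Cover:** I lifted it by the fin to its stop. The wrist force peaked at 33 N as it reached the stop, and the cover stayed put after I let go. I didn't measure its open angle; the evidence is the force rise and the later pictures.
- **Plate:** I drew it straight up by the tab and it is held still, with the fingers 10.0 mm apart. Before a last 1.5 mm nudge in x, the scene and side views put its lower edge at about 108–109 mm above the table, so about 98–99 mm above the pad's top. It should now be centred on the pad to within about 2 mm.
- **Disagreements:** The cameras differ by 2–5 mm on the pad's x position (515 to 521 mm), so I aimed between the two. The scene and side views also showed the plate's lower corners 2 mm apart in height, about 2° of tilt. I took that as pixel error, because the tool itself is vertical.
- **Other objects:** No other object was touched. The last scene picture shows those in its view where they were; the oil bottle, beaker and tip box are outside it.

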